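Open the double-latched guard of the film rewinder

ROBOT

A 7-joint arm with a two-finger parallel gripper is mounted at the origin on the work surface. World frame = base frame: x ahead of the robot, y to its left, z up, the work surface at z = 0. Lengths are in m, angles in rad, forces in N, time in s.
With the tool pointing down it reaches from about 0.425 to 0.925 m from the base axis. Payload 6.8 kg.
Tool frame: the origin (TCP) lies at the very end of the fingers, on their centre line; the grasp point (between the pads) lies 19 mm behind it; z points along the fingers, y is the line along which they close (so a half turn about z gives the same grasp; the last joint's range is limited). The gripper opens to 85 mm and grips with 20 to 120 N. Pads are 22 mm wide; open, the fingers measure 114 mm over their backs; the gripper's body (76 mm by 85 mm) begins 54 mm behind the grasp point. The pads swing forward as they close: fully open they stand 13 mm farther back than shut.
Start: joints at [-1.29, 0.477, 0.022, 1.555, -0.011, 1.109, -0.083], TCP at [0.256, 0.625, 0.231] pointing down, gripper open.
Joint ranges: [-2.96, 2.96], [-0.34, 2.1], [-1.41, 1.46], [0.24, 2.44], [-1.37, 4.51], [0.17, 1.92], [-2.96, 2.96]. Speed limits (rad/s): [2.39, 2.39, 3.14, 3.14, 3.14, 3.14, 3.14].

INTERFACE

Orientations are given as a unit quaternion [w, x, y, z].
In Python, from station import get_obs, read_camera, hand_in gives the robot as it stands.
- The arm moves only by the tool arm_command, never from a script. Its argument "commands" is one flat list of numbers, 7 for each row, row after row: the shift along the tool's x, y, z in m, then the turn, a rotation vector about the tool's x, y, z in degrees, then the opening, from 0 (shut) to 1 (fully open). In form: [tx, ty, tz, rx, ry, rz, fingers, tx, ty, tz, rx, ry, rz, fingers, ...]. A call has 1 to 8 rows; each row is the pose to reach, as a shift and turn from the pose commanded when the call began, along the tool's axes at that moment; what a row does not reach only later rows make up. A row lasts 1/10 s, in which the tool goes at most 50 mm and 8.59 degrees, less where a joint would pass 70% of its speed; a pose out of reach is approached as far as the arm can. A call with a gripper value outside its range is refused whole. The fingers move at their own pace and stop on an object; "force" is the grip in N (left out, the last holds). Time passes only in rows, so rows that repeat a pose let the fingers close. It gives the time, the measured TCP pose, the force, the opening and the grip force at its end, in the units of the state.
- get_obs(): the state, without advancing time (a new reading comes with each control period).
- read_camera(name): name is "side" or "top" or "wrist"; returns a dict with "img" (480x640x3 uint8, red, green, blue), "camera_matrix" (3x3 intrinsics, pixels), "k1" (the pictures are not rectified: a ray, as slopes to the right and down, at radius r is drawn at 1 + k1 r^2 times it, then the intrinsics apply), "pose" (4x4, takes a point from camera to world coordinates). Camera axes: x right, y down, z forward; pixel columns grow to the right and rows downward; lengths in m; the calibration is good to about 2 mm. A picture is of the moment at which its call begins. There is no depth.
- hand_in(): hands the job in; it is judged then, once.
The state is a dict: "t": time; "q": joint angles; "joint_vel": joint speeds; "joint_torque": joint torques, N m; "eef_pos": TCP position; "tool_rot": TCP orientation; "contact_force": force on the tool from outside, world axes, zero at the start; "torque": the same for the moment, N m; "gripper_width": opening from 0.0 (shut) to 1.0 (fully open); "grasp_force": force on a finger pad.
Only numpy, scipy, OpenCV 4.12 (cv2) and the standard library are available. Lean on these libraries where they do the work, as an engineer would, in place of code of your own. Each camera call takes 0.05 s, during which the arm holds its last target. There are 200 camera calls.

TASK

A loose guide roller has been left lying on the guard (the hinged lid) of the film rewinder: lay it in the aluminium parts tray, set down and not dropped, so that it cannot roll away. Then open the guard: turn its T-handle a quarter turn to release it, lift the front edge slightly until the safety catch stops it, and with the edge lifted push the catch's tab sideways underneath and swing the guard up until it stands about upright. Leave the other things on the bench where they are.

Things in the scene. Friction and masses are not known exactly. Their poses are not given: they have to be found in the camera images.
- winder: Bench film rewinder, fixed: open-topped grey steel case 240 mm deep (x), 300 wide (y), 100 high, closed by a flat hinged guard; grey drive housing (70 mm deep, 84 high) behind it. Origin: centre of the case's underside, on the table; x points front to back, 66 to 100 degrees left of straight ahead, so its front faces the robot's right; y is the winder's left (towards the robot). Front wall's outer face at x = -120 mm.
- guard (a joint): Hinge angle of the guard, rad: 0 shut (flat), 1.57 upright, stop at 1.8. Friction hinges hold it at any angle; lifting it takes about 6 N at the front edge. Once unlatched it rises freely to about 0.115 rad (front edge up 31 mm), where the safety catch stops it.
- guard_hinge (a point): Middle of the hinge line at the guard's rear edge, level with its underside, 100 mm above the table; at x = +120 mm on the winder. Turns with the guard: x axis from front edge to hinge, y along the hinge to the left, z out of the guard's upper face.
- guard_lip (a point): Middle of the guard's front edge, on its underside; moves with the guard, axes as guard_hinge, 270 mm from it. Guard: white frame 270 mm deep, 300 wide, 6 thick, with a clear window (80 to 240 mm behind the front edge, 125 mm either side; its top 3 mm below the frame's). It overhangs the front wall by 30 mm all along, with free space under the overhang down to the table.
- latch (a joint): Turn of the T-handle, rad, anticlockwise seen from above. 0 (starts at 0 to 0.2): bar parallel to the front edge, guard locked. Stop at 1.57: bar points at the front edge, guard free; the cam clears its keeper beyond about 1.15. Slight friction (0.06 N m); stays where left.
- latch_grip (a point): Centre of the T-handle's black bar: 70 mm long, 12 wide, 14 high, spanning 16 to 30 mm above the guard's upper face on a round 16 mm stem. It stands on the guard's front strip, 55 mm behind the front edge, 30 mm right of the middle (y = -30 mm). Axes turn with the handle: y along the bar at all times, z up.
- catch (a joint): Sideways travel of the safety catch, m: 0 sprung home, stop at 0.014, positive to the left (winder +y). Spring 1.5 N at 0 rising to 3.6 N; springs back when let go. With the guard shut its neck sits in a notch of the front wall and moves only 2.5 mm; with the guard above 0.06 rad it can be pushed; from 0.008 on its hook is clear and the guard can rise past 0.115 rad.
- catch_tab (a point): Centre of the safety catch's steel tab, hanging under the guard's overhang, unseen from above: a plate 6 mm thick (y), 12 deep (x), reaching from 6 to 34 mm below the guard's underside, 3 to 15 mm behind the front edge, 45 mm left of the middle (y = +45 mm). Moves with guard and catch; axes as guard_hinge. Push its right-hand face to the left.
- roller: Loose aluminium guide roller lying on the guard's window: barrel 30 mm in diameter, 100 mm long, thin 10 mm journals bring it to 124 mm; 0.18 to 0.29 kg. Origin at its centre, y along its axis; x and z turn as it rolls.
- tray: Open shallow aluminium parts tray, loose, 0.6 kg: outside 180 mm (x) by 130 mm (y), 28 mm high, walls and floor 4 mm. Origin: centre of its underside. Stands on the robot's left or right of the rewinder, the stack on the other side.
- stack: Stack of three copper-coloured film rolls, 160 mm in diameter, 61 mm high; leave alone. Origin under its centre.
- core_a: Black plastic core ring, 96 mm in diameter, 14 mm high, beyond the rewinder on the robot's left; leave alone.
- core_b: The same black ring, beyond it on the robot's right; leave alone.
- core_w: White plastic core ring, 76 mm in diameter, 15 mm high, near the rewinder's front; leave alone.
- weight: Dark steel hold-down weight, stepped, 42 mm in diameter, 78 mm high; leave alone.
- mug: White mug, 80 mm in diameter, 85 mm high; leave alone.
Mind the look-alikes: they are no part of the job. There is more than one size of the roller; the one meant has the size given above.

How it is judged:
By the outcome, as a careful person would: the job done as asked, in the order asked, and still so for the second after the job is handed in, with the robot touching nothing.
It also fails if it takes over 72 s, if anything falls off the work surface, if the arm or the gripper's body presses on something with over 40 N, if the wrist force passes 120 N, or if a joint passes its speed limit or range.

## Working session

There is one attempt and no reset: what is moved stays moved. The work goes in short steps, Python scripts to look and compute and a tool call to move; the robot and the scene stay as the last step left them, time stands still between calls to the robot, and variables do not carry over. Pictures are saved under pics/ and viewed, at most 10 in all, crops included, and the job is handed in when it is done.

Besides the shell and the picture viewer there is one more tool, called after "Emit:" in YAML: its name, and indented under it one key for each argument. arm_command: Moves the arm, as the interface text tells. Its arguments: {"type":"object","properties":{"commands":{"type":"array","items":{"type":"number"}},"force":{"type":"number"}},"required":["commands"]}

```bash
mkdir -p pics; cat > h.py <<'E'
import numpy as np, cv2, json
from station import get_obs, read_camera
from scipy.spatial.transform import Rotation as R
def rot(q): return R.from_quat([q[1],q[2],q[3],q[0]])
def ray(c,uv):
    K=c['camera_matrix']; k=c['k1']
    p=cv2.undistortPoints(np.array(uv,float).reshape(-1,1,2),K,np.array([k,0,0,0,0.]))[:,0]
    d=np.c_[p,np.ones(len(p))]@c['pose'][:3,:3].T
    return c['pose'][:3,3],d
def onz(c,uv,z):
    o,d=ray(c,uv); return o+d*((z-o[2])/d[:,2])[:,None]
def proj(c,P):
    P=np.atleast_2d(P); T=np.linalg.inv(c['pose'])
    return cv2.projectPoints((P@T[:3,:3].T+T[:3,3]),np.zeros(3),np.zeros(3),c['camera_matrix'],np.array([c['k1'],0,0,0,0.]))[0][:,0]
def snap(n,f):
    c=read_camera(n); cv2.imwrite('pics/'+f,c['img'][:,:,::-1]); np.save('pics/'+f+'.npy',c,allow_pickle=True); return c
def load(f): return np.load('pics/'+f+'.npy',allow_pickle=True).item()
def delta(p,Rt,o=None):
    "shift/turn in tool axes to reach world p, rotation Rt"
    o=o or get_obs(); r=rot(o['tool_rot'])
    return r.inv().apply(np.array(p)-o['eef_pos']), (r.inv()*Rt).as_rotvec(degrees=True)
E
python3 - <<'E'
from h import *
for n in ['side','top','wrist']:
    c=snap(n,n+'0.png'); print(n,c['pose'][:3,3].round(3),c['pose'][:3,2].round(2),c['camera_matrix'][0,0],c['k1'])
o=get_obs(); print(o)
E
```

```text
side [ 0.141 -0.91   1.066] [ 0.33  0.65 -0.68] 555.4881409582042 0.035123053534188355
top [ 0.42  -0.007  1.191] [ 0.15  0.01 -0.99] 472.41148198384127 -0.0051366367599876
wrist [0.19  0.65  0.372] [ 0.26 -0.11 -0.96] 382.2224188184803 -0.024016619751712123
{'t': 0.15, 'q': array([-1.29009479,  0.47763175,  0.02234739,  1.55619316, -0.01151735,
        1.10932974, -0.08310706]), 'joint_vel': array([ 0.00016215, -0.00086727, -0.00117174, -0.00306314,  0.00015155,
        0.00145515,  0.00058622]), 'joint_torque': array([ 2.71961522e-03, -5.96925938e+01,  1.61010761e+00, -2.81491184e+01,
        1.26272507e-02,  6.61775834e-03,  6.84006920e-06]), 'eef_pos': array([0.25570734, 0.62419925, 0.23054782]), 'tool_rot': array([-9.61727896e-05,  1.93177266e-01,  9.81163610e-01, -7.10576389e-04]), 'contact_force': array([-0.76855789, -0.00471972, -0.603455  ]), 'torque': array([-0.02988607, -0.04241906, -0.00655397]), 'grasp_force': 0.0, 'gripper_width': 0.9993751017829376}
```

View pics/top0.png

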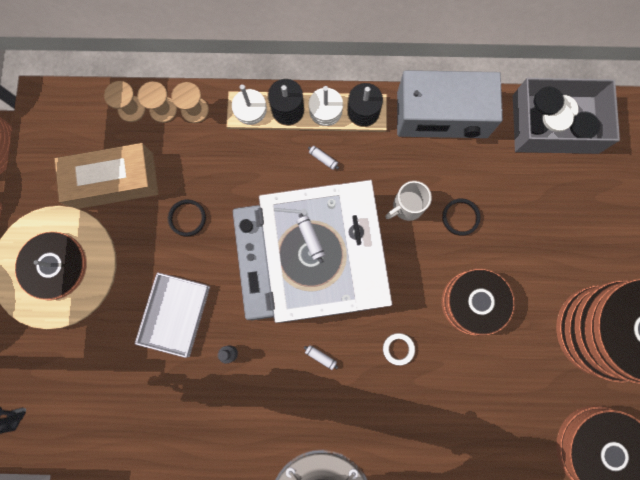

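View pics/side0.png

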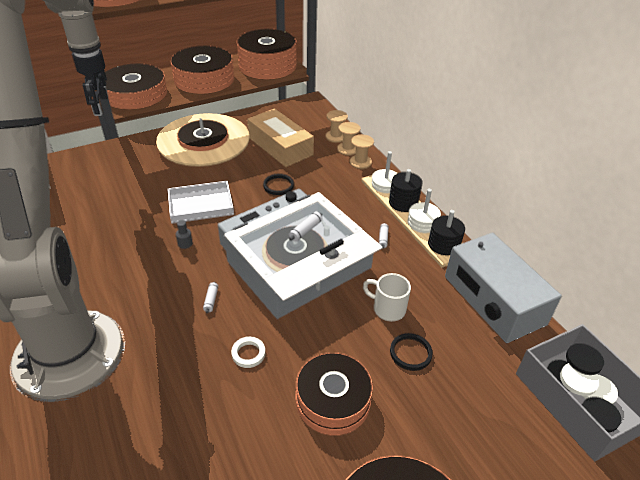

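The top view shows the guard frame with corners near (261,195), (373,181), (391,306) and (274,321), hinge on the left. The roller on the window is at (311,236), the T-handle at (357,230) and the tray at (173,315). The smaller look-alike rollers lie on the table at (323,157) and (320,357). The side view agrees with this.

```bash
python3 - <<'E'
from h import *
c=load('top0.png'); im=c['img']; hsv=cv2.cvtColor(im,cv2.COLOR_RGB2HSV)
w=((hsv[:,:,1]<25)&(hsv[:,:,2]>215)).astype(np.uint8)
w[:, :255]=0; w[:,392:]=0; w[:175]=0; w[325:]=0
cs,_=cv2.findContours(w,cv2.RETR_EXTERNAL,cv2.CHAIN_APPROX_NONE)
g=max(cs,key=cv2.contourArea); 
P=onz(c,g.reshape(-1,2),0.106)[:,:2]
r=cv2.minAreaRect((P*1000).astype(np.float32)); print('guard',r)
print(cv2.boxPoints(r).round(1).tolist())
hull=cv2.approxPolyDP(cv2.convexHull(g),6,True)[:,0]; print(hull.tolist(),onz(c,hull,0.106).round(4).tolist())
# tray
t=((hsv[:,:,1]<60)&(hsv[:,:,2]>120)).astype(np.uint8)
t[:, :125]=0;t[:,222:]=0;t[:265]=0;t[365:]=0
cs,_=cv2.findContours(t,cv2.RETR_EXTERNAL,cv2.CHAIN_APPROX_NONE)
g=max(cs,key=cv2.contourArea);P=onz(c,g.reshape(-1,2),0.028)[:,:2]
r=cv2.minAreaRect((P*1000).astype(np.float32)); print('tray',r,cv2.boxPoints(r).round(1).tolist())
a=im[170:330,220:400]; a=cv2.resize(a,(720,640),interpolation=cv2.INTER_CUBIC)[:600]
cv2.imwrite('pics/z0.png',a[:,:,::-1])
E
```

```text
guard ((594.6663818359375, 4.8112030029296875), (299.71417236328125, 266.8736877441406), 9.378621101379395)
[[425.1000061035156, 112.0], [468.6000061035156, -151.3000030517578], [764.2999877929688, -102.4000015258789], [720.7999877929688, 160.89999389648438]]
[[370, 181], [390, 304], [276, 321], [260, 196]] [[0.7606, -0.1018, 0.106], [0.4705, -0.1493, 0.106], [0.4268, 0.1098, 0.106], [0.7189, 0.1583, 0.106]]
tray ((438.1144714355469, 374.01910400390625), (137.95619201660156, 182.79080200195312), 76.49259948730469) [[333.1000061035156, 328.29998779296875], [510.8999938964844, 285.6000061035156], [543.0999755859375, 419.70001220703125], [365.3999938964844, 462.3999938964844]]
```

View pics/z0.png

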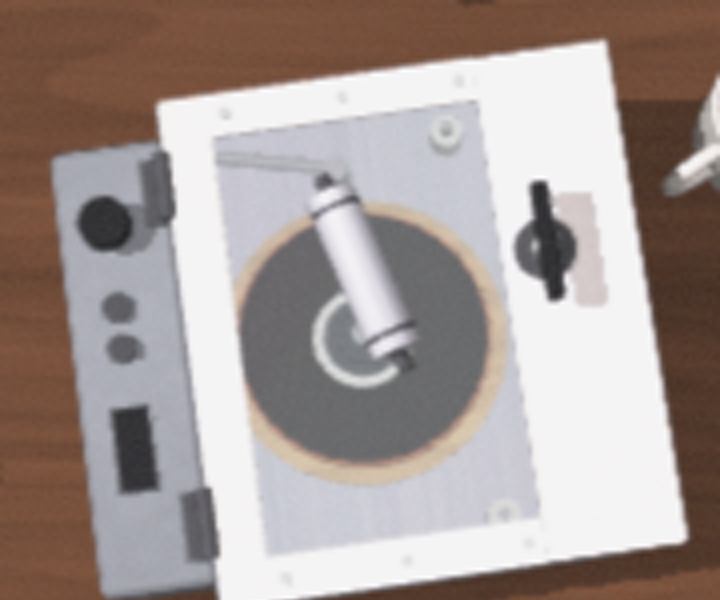

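```bash
cat >> h.py <<'E'
yaw=np.radians(99.4)
X=np.array([np.cos(yaw),np.sin(yaw),0]); Y=np.array([-X[1],X[0],0]); Z=np.array([0,0,1.])
lip=np.array([.5947,.0048,0])-.135*X   # front edge middle, z=0
def W(x,y,z): "from front-edge middle: x behind, y left, z above table"; return lip+x*X+y*Y+z*Z
def down(ydir):
    y=np.array([*ydir[:2],0.]);y/=np.linalg.norm(y); z=-Z; x=np.cross(y,z); return R.from_matrix(np.c_[x,y,z])
def go(p,Rt):
    d=delta(p,Rt); print('shift',d[0].round(4),'turn',d[1].round(1))
E
python3 - <<'E'
from h import *
c=load('top0.png'); s=load('side0.png')
h=W(.055,-.03,.136); print('handle',h,proj(c,h),proj(s,h))
e=onz(c,[(300.5,214.5),(320.75,260.5)],.118); print(e,np.linalg.norm(e[0]-e[1])); m=e.mean(0)
print('mid',m,proj(s,e))
a=e[1]-e[0]; rr=down([-a[1],a[0]])
o=get_obs(); 
for sg in (1,-1): go(m,down(sg*np.array([-a[1],a[0]])))
print('mug',onz(c,[(414,200)],.085))
b=W(.055,-.03,0); print(onz(c,[(355,215.5),(359,244.5)],.136)-W(.055,-.03,.136), X,Y)
E
```

```text
handle [ 0.63736324 -0.06922599  0.136     ] [[356.52289566 229.05000557]] [[331.73629931 244.23216067]]
[[0.67303521 0.06034121 0.118     ]
 [0.5660048  0.01087648 0.118     ]] 0.11790787957113366
mid [0.61952001 0.03560885 0.118     ] [[319.99263011 214.35011833]
 [291.08970289 238.07356817]]
shift [-0.5598 -0.4066  0.1132] turn [-0.000e+00  1.000e-01  1.329e+02]
shift [-0.5598 -0.4066  0.1132] turn [ -0.1  -0.  -47.1]
mug [[ 0.72183596 -0.20975262  0.085     ]]
[[ 3.14978702e-02  3.80909929e-03  1.11022302e-16]
 [-3.55437943e-02 -5.97905845e-03  1.11022302e-16]] [-0.16332596  0.98657216  0.        ] [-0.98657216 -0.16332596  0.        ]
```

Emit:
arm_command:
  commands: [-0.28,-0.2,0.015,0,0,-47,1,-0.28,-0.2,0.015,0,0,-47,1,-0.28,-0.2,0.015,0,0,-47,1,-0.28,-0.2,0.015,0,0,-47,1,-0.28,-0.2,0.015,0,0,-47,1,-0.28,-0.2,0.015,0,0,-47,1,-0.28,-0.2,0.015,0,0,-47,1,-0.28,-0.2,0.015,0,0,-47,1]

```text
t: 0.95
eef_pos: [0.4434, 0.3257, 0.2158]
tool_rot: [0.0, -0.208, 0.978, -0.002]
contact_force: [-0.2, 0.1, 0.6]
gripper_width: 1.002
grasp_force: 0.0
```

```bash
cat >> h.py <<'E'
rm=np.array([.6195,.0356,.118]); rax=np.array([.107,.0495,0]); rax/=np.linalg.norm(rax)
E
python3 - <<'E'
from h import *
o=get_obs();print(o['t'],o['eef_pos'],o['q'].round(2)); go([.6195,.0356,.19],down([rax[1],-rax[0]])); go([.6195,.0356,.19],down([-rax[1],rax[0]]))
E
```

```text
0.95 [0.44341798 0.32566453 0.21584947] [-0.72  0.29 -0.04  1.87  0.02  0.98  1.23]
shift [-0.0425 -0.3365  0.0272] turn [-1.000e-01  4.000e-01  1.792e+02]
shift [-0.0425 -0.3365  0.0272] turn [-0.2 -0.  -0.8]
```

Emit:
arm_command:
  commands: [-0.042,-0.336,0.027,0,0,-1,1,-0.042,-0.336,0.027,0,0,-1,1,-0.042,-0.336,0.027,0,0,-1,1,-0.042,-0.336,0.027,0,0,-1,1,-0.042,-0.336,0.027,0,0,-1,1,-0.042,-0.336,0.027,0,0,-1,1,-0.042,-0.336,0.027,0,0,-1,1,-0.042,-0.336,0.027,0,0,-1,1]

```text
t: 1.75
eef_pos: [0.6198, 0.0385, 0.1886]
tool_rot: [-0.0, -0.218, 0.976, -0.002]
contact_force: [-0.3, 0.2, -0.2]
gripper_width: 0.999
grasp_force: 0.0
```

```bash
python3 - <<'E'
from h import *
c=snap('wrist','w1.png')
o=get_obs();print(o['t'],o['eef_pos'],o['q'].round(2)); go([.6195,.0356,.105],down([-rax[1],rax[0]]))
E
```

```text
1.8 [0.61853239 0.04251639 0.18864165] [-0.24  0.43  0.1   1.74 -0.05  0.98  1.88]
shift [ 0.002  -0.0066  0.0837] turn [-0.1 -0.1  0.6]
```

View pics/w1.png

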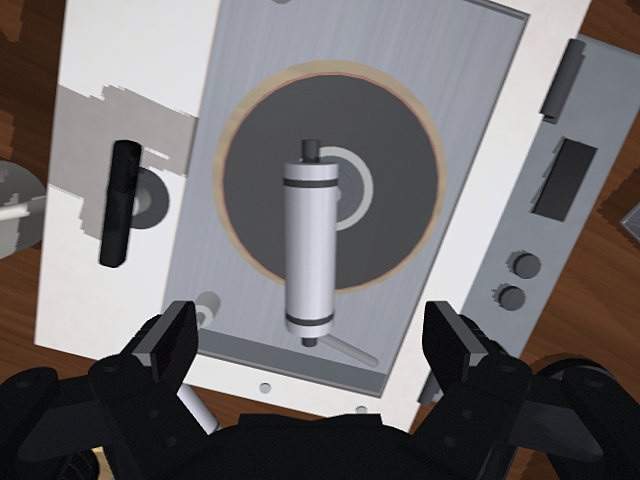

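The wrist view shows the roller lying between the fingers, with its journal ends at (310,140) and (310,347). The open finger pads are on either side.

```bash
python3 - <<'E'
from h import *
c=load('w1.png'); e=onz(c,[(310,140),(310,346)],.118); print(e,e.mean(0),np.linalg.norm(e[1]-e[0])); print(onz(c,[(286,250),(336,250)],.118))
o=get_obs();print(o['eef_pos']); a=e[0]-e[1]; m=e.mean(0); m[2]=.105
go(m,down([a[1],-a[0]]));go(m,down([-a[1],a[0]]))
h=onz(c,[(121,204)],.136);print('handle',h-W(.055,-.03,.136))
E
```

```text
[[0.56055443 0.00973175 0.118     ]
 [0.67407148 0.06306905 0.118     ]] [0.61731295 0.0364004  0.118     ] 0.1254232406990338
[[0.62270726 0.0234944  0.118     ]
 [0.6103032  0.0498249  0.118     ]]
[0.61853239 0.04251639 0.18864165]
shift [ 0.0036 -0.0049  0.0837] turn [-0.1 -0.1  0.2]
shift [ 0.0036 -0.0049  0.0837] turn [ 1.000e-01 -1.000e-01 -1.798e+02]
handle [[-0.00664722  0.00363001  0.        ]]
```

Emit:
arm_command:
  commands: [0.003,-0.005,0.03,0,0,0,1,0.003,-0.005,0.06,0,0,0,1,0.003,-0.005,0.075,0,0,0,1,0.003,-0.005,0.083,0,0,0,1,0.003,-0.005,0.083,0,0,0,1,0.003,-0.005,0.083,0,0,0,0.5,0.003,-0.005,0.083,0,0,0,0.2,0.003,-0.005,0.083,0,0,0,0.2]
  force: 40

```text
t: 2.6
eef_pos: [0.618, 0.0401, 0.1074]
tool_rot: [0.001, -0.223, 0.975, -0.0]
contact_force: [0.8, 0.2, 0.3]
gripper_width: 0.516
grasp_force: 0.0
```

Emit:
arm_command:
  commands: [0,0,0,0,0,0,0.1,0,0,0,0,0,0,0.1,0,0,0,0,0,0,0.1,0,0,0,0,0,0,0.1]

```text
t: 3.0
eef_pos: [0.6181, 0.0397, 0.1073]
tool_rot: [0.001, -0.222, 0.975, -0.0]
contact_force: [-0.7, -1.4, 7.1]
gripper_width: 0.336
grasp_force: 39.1
```

Emit:
arm_command:
  commands: [0,0,-0.03,0,0,0,0.1,0,0,-0.06,0,0,0,0.1,0,0,-0.1,0,0,0,0.1,0,0,-0.1,0,0,0,0.1,0,0,-0.1,0,0,0,0.1]

```text
t: 3.5
eef_pos: [0.6172, 0.0401, 0.2066]
tool_rot: [0.0, -0.223, 0.975, 0.0]
contact_force: [-0.2, -0.2, -3.5]
gripper_width: 0.336
grasp_force: 40.7
```

```bash
python3 - <<'E'
from h import *
o=get_obs();print(o['eef_pos'],o['q'].round(2),o['gripper_width'],o['contact_force'],rot(o['tool_rot']).as_matrix().round(2))
c=load('top0.png');im=c['img']
t=np.radians(-13.5); go([.438,.378,.207],down([np.sin(t),-np.cos(t)]))
# tray corners
hsv=cv2.cvtColor(im,cv2.COLOR_RGB2HSV)
cv2.imwrite('pics/tray.png',cv2.resize(im[260:370,120:230],(550,550),interpolation=cv2.INTER_CUBIC)[:,:,::-1])
E
```

```text
[0.61723519 0.04014608 0.20656518] [-0.24  0.41  0.1   1.73 -0.05  1.01  1.89] 0.33592060714164446 [-0.21092541 -0.19683452 -3.4527864 ] [[-0.9  -0.43  0.  ]
 [-0.43  0.9   0.  ]
 [-0.    0.   -1.  ]]
shift [ 0.0148  0.3822 -0.0004] turn [-1.000e-01  0.000e+00 -1.408e+02]
```

View pics/tray.png

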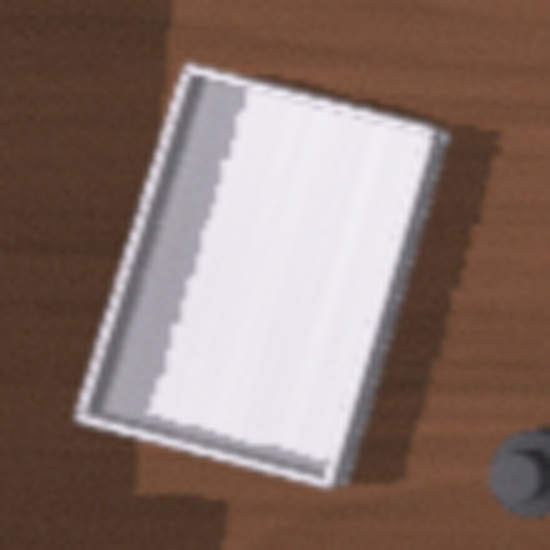

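The crop shows the tray rim with corners near (187,67), (437,133), (332,480) and (80,415). It is empty.

```bash
python3 - <<'E'
from h import *
c=load('top0.png')
p=onz(c,np.array([(187,67),(437,133),(332,480),(80,415)])/5+[120,260],.028)[:,:2]
print(p,p.mean(0),[np.linalg.norm(p[i]-p[i-1]) for i in range(4)])
a=p[0]-p[3]+p[1]-p[2]; print(np.degrees(np.arctan2(a[1],a[0])))
m=p.mean(0)
for s in(1,-1): go([*m,.16],down(s*np.array([-a[1],a[0]])))
E
```

```text
[[0.53790878 0.41669943]
 [0.50771043 0.29058912]
 [0.33907303 0.33175752]
 [0.36729399 0.45634592]] [0.43799656 0.373848  ] [np.float64(0.1751606376851008), np.float64(0.12967556621180837), np.float64(0.17358977199190373), np.float64(0.12774463349720275)]
-13.398979961232795
shift [0.0166 0.3784 0.0466] turn [ 0.   0.  39.1]
shift [0.0166 0.3784 0.0466] turn [-1.000e-01  0.000e+00 -1.409e+02]
```

Emit:
arm_command:
  commands: [0.016,0.378,0,0,0,39,0.1,0.016,0.378,0,0,0,39,0.1,0.016,0.378,0,0,0,39,0.1,0.016,0.378,0,0,0,39,0.1,0.016,0.378,0,0,0,39,0.1,0.016,0.378,0,0,0,39,0.1,0.016,0.378,0,0,0,39,0.1,0.016,0.378,0,0,0,39,0.1]

```text
t: 4.3
eef_pos: [0.4352, 0.3759, 0.2041]
tool_rot: [-0.002, 0.114, 0.993, -0.001]
contact_force: [0.1, -0.1, -2.3]
gripper_width: 0.332
grasp_force: 40.6
```

Emit:
arm_command:
  commands: [0,0,0.04,0,0,0,0.1,0,0,0.08,0,0,0,0.1,0,0,0.12,0,0,0,0.1,0,0,0.15,0,0,0,0.1,0,0,0.17,0,0,0,0.1,0,0,0.18,0,0,0,0.1,0,0,0.18,0,0,0,0.1,0,0,0.18,0,0,0,0.1]

```text
t: 5.1
eef_pos: [0.4389, 0.3736, 0.0264]
tool_rot: [-0.0, 0.116, 0.993, -0.0]
contact_force: [0.1, -0.3, -2.9]
gripper_width: 0.337
grasp_force: 40.6
```

```bash
python3 - <<'E'
from h import *
o=get_obs();print(o['eef_pos'],o['q'].round(2),o['contact_force']); a=np.radians(-13.4)
go([.438,.374,.0083],down([-np.sin(a),np.cos(a)]));go([.438,.374,.0083],down([np.sin(a),-np.cos(a)]))
E
```

```text
[0.43891611 0.37359185 0.02644074] [-0.86  0.59  0.07  1.94 -0.06  0.61  0.58] [ 0.09926687 -0.33155078 -2.86130981]
shift [0.001  0.0002 0.0181] turn [-0.  -0.   0.1]
shift [0.001  0.0002 0.0181] turn [   0.    -0.  -179.9]
```

Emit:
arm_command:
  commands: [0,0,0.008,0,0,0,0.1,0,0,0.014,0,0,0,0.1,0,0,0.016,0,0,0,0.1,0,0,0.018,0,0,0,0.1,0,0,0.018,0,0,0,0.1]

```text
t: 5.6
eef_pos: [0.4389, 0.3737, 0.0085]
tool_rot: [0.0, 0.116, 0.993, 0.0]
contact_force: [-0.2, 0.2, -2.1]
gripper_width: 0.336
grasp_force: 40.7
```

Emit:
arm_command:
  commands: [0,0,0.0015,0,0,0,0.1,0,0,0.0015,0,0,0,0.1]

```text
t: 5.8
eef_pos: [0.439, 0.3737, 0.0083]
tool_rot: [0.0, 0.116, 0.993, 0.0]
contact_force: [-3.7, -3.3, 12.2]
gripper_width: 0.338
grasp_force: 42.2
```

Contact is confirmed (12 N), so I'll release slowly and back off.

Emit:
arm_command:
  commands: [0,0,-0.0015,0,0,0,0.36,0,0,-0.0015,0,0,0,0.4,0,0,-0.0015,0,0,0,0.5,0,0,-0.0015,0,0,0,0.55,0,0,-0.0015,0,0,0,0.55,0,0,-0.03,0,0,0,0.55,0,0,-0.08,0,0,0,0.55,0,0,-0.13,0,0,0,0.55]

```text
t: 6.6
eef_pos: [0.4382, 0.373, 0.1375]
tool_rot: [-0.001, 0.116, 0.993, -0.001]
contact_force: [0.3, 0.2, 0.8]
gripper_width: 0.548
grasp_force: 0.0
```

Emit:
arm_command:
  commands: [0,0,-0.05,0,0,0,0.55,0,0,-0.07,0,0,0,0.55,0,0,-0.07,0,0,0,0.55]

```text
t: 6.9
eef_pos: [0.4405, 0.3752, 0.2108]
tool_rot: [0.002, 0.116, 0.993, 0.003]
contact_force: [0.3, -0.9, 0.2]
gripper_width: 0.544
grasp_force: 0.0
```

```bash
python3 - <<'E'
from h import *
c=snap('wrist','w2.png')
o=get_obs();print(o['t'],o['eef_pos'],o['q'].round(2))
# next: over handle, fingers closing along winder X
go(W(.055,-.03,.2),down(X));go(W(.055,-.03,.2),down(-X))
E
```

```text
6.95 [0.43945447 0.37417974 0.20832082] [-0.89  0.34  0.1   1.83 -0.04  0.97  0.56]
shift [-0.2944 -0.3861  0.0076] turn [  0.2   0.1 -22.7]
shift [-0.2944 -0.3861  0.0076] turn [  0.2  -0.2 157.3]
```

View pics/w2.png

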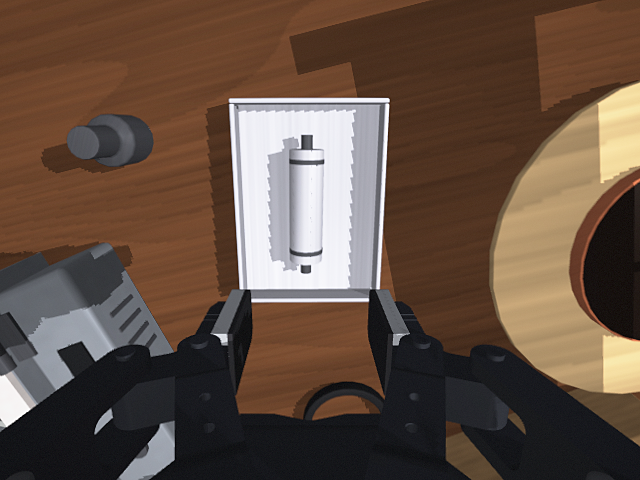

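The roller lies flat on the tray floor, with its ends at (307,137) and (306,272), well inside the walls. Next is the handle, reached with the half-turned wrist so that joint 7 has range for the quarter turn.

Emit:
arm_command:
  commands: [-0.15,-0.19,0,0,0,68,0.7,-0.15,-0.19,0,0,0,68,0.7,-0.15,-0.19,0,0,0,68,0.7,-0.15,-0.19,0,0,0,68,0.7,-0.15,-0.19,0,0,0,68,0.7,-0.15,-0.19,0,0,0,68,0.7,-0.15,-0.19,0,0,0,68,0.7,-0.15,-0.19,0,0,0,68,0.7]

```text
t: 7.75
eef_pos: [0.5402, 0.1532, 0.2047]
tool_rot: [-0.001, 0.654, 0.756, -0.002]
contact_force: [-0.7, 0.3, -0.8]
gripper_width: 0.703
grasp_force: 0.0
```

```bash
python3 - <<'E'
from h import *
o=get_obs();print(o['t'],o['eef_pos'],o['q'].round(2))
go(W(.055,-.03,.2),down(-X))
E
```

```text
7.75 [0.54019218 0.15320616 0.204707  ] [-0.73  0.34  0.42  1.88 -0.17  0.96 -0.08]
shift [-0.2341  0.064   0.0048] turn [-0.1  0.2 88.9]
```

Emit:
arm_command:
  commands: [-0.234,0.064,0,0,0,68,0.7,-0.234,0.064,0,0,0,68,0.7,-0.234,0.064,0,0,0,68,0.7,-0.234,0.064,0,0,0,68,0.7,-0.234,0.064,0,0,0,68,0.7,-0.234,0.064,0,0,0,68,0.7,-0.234,0.064,0,0,0,68,0.7,-0.234,0.064,0,0,0,68,0.7]

```text
t: 8.55
eef_pos: [0.6388, -0.068, 0.2044]
tool_rot: [-0.0, 0.965, 0.261, -0.002]
contact_force: [-1.0, 1.1, -0.1]
gripper_width: 0.696
grasp_force: 0.0
```

Emit:
arm_command:
  commands: [0,0,0,0,0,21,0.7,0,0,0,0,0,21,0.7,0,0,0,0,0,21,0.7,0,0,0,0,0,21,0.7]

```text
t: 8.95
eef_pos: [0.6389, -0.0672, 0.2046]
tool_rot: [0.0, 0.996, 0.084, -0.002]
contact_force: [0.1, -0.6, -0.1]
gripper_width: 0.701
grasp_force: 0.0
```

```bash
python3 - <<'E'
from h import *
c=snap('wrist','w3.png')
o=get_obs();print(o['t'],o['eef_pos'],o['q'].round(2))
go(W(.055,-.03,.15),down(-X)); print(proj(c,W(.055,-.03,.136)),proj(c,W(.055,-.03,.106)))
E
```

```text
9.0 [ 0.6390006  -0.06730509  0.20497087] [-0.56  0.57  0.83  1.7  -0.47  1.08 -0.98]
shift [-0.0018  0.0016  0.055 ] turn [0.  0.2 0.4]
[[310.78099012 255.92578351]] [[310.60958469 241.10241614]]
```

View pics/w3.png

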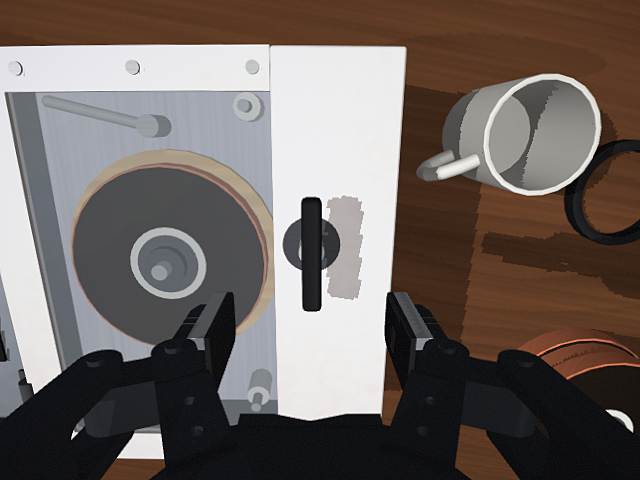

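The bar appears at (312,254) against a predicted (311,256), and it is parallel to the front edge. I'll descend and grip it.

Emit:
arm_command:
  commands: [-0.001,0.001,0.04,0,0,0,0.6,-0.001,0.001,0.07,0,0,0,0.5,-0.001,0.001,0.081,0,0,0,0.4,-0.001,0.001,0.081,0,0,0,0.3,-0.001,0.001,0.081,0,0,0,0.2,-0.001,0.001,0.081,0,0,0,0.05,-0.001,0.001,0.081,0,0,0,0.05,-0.001,0.001,0.081,0,0,0,0.05]
  force: 40

```text
t: 9.8
eef_pos: [0.6399, -0.0682, 0.1272]
tool_rot: [-0.0, 0.996, 0.085, 0.001]
contact_force: [-1.9, 2.7, 6.5]
gripper_width: 0.121
grasp_force: 42.2
```

Emit:
arm_command:
  commands: [0,0,0,0,0,0,0.05,0,0,0,0,0,0,0.05]

```text
t: 10.0
eef_pos: [0.6399, -0.0682, 0.1272]
tool_rot: [-0.0, 0.996, 0.085, 0.001]
contact_force: [-2.4, 2.7, 6.4]
gripper_width: 0.121
grasp_force: 42.2
```

Emit:
arm_command:
  commands: [0,0,0,0,0,-8,0.05,0,-0.001,0,0,0,-16,0.05,0,-0.001,0,0,0,-24,0.05,-0.001,-0.001,0,0,0,-32,0.05,-0.001,-0.002,0,0,0,-40,0.05,-0.001,-0.002,0,0,0,-48,0.05,-0.001,-0.002,0,0,0,-56,0.05,-0.002,-0.002,0,0,0,-64,0.05]

```text
t: 10.8
eef_pos: [0.6372, -0.0651, 0.1273]
tool_rot: [-0.001, 0.798, 0.603, 0.001]
contact_force: [-2.3, 5.9, 7.0]
gripper_width: 0.122
grasp_force: 42.2
```

Emit:
arm_command:
  commands: [0,0,0,0,0,-8,0.05,0,0,0,0,0,-16,0.05,0,0,0,0,0,-21,0.05,0,0,0,0,0,-21,0.05,0,0,0,0,0,-21,0.05]

```text
t: 11.3
eef_pos: [0.636, -0.0649, 0.1272]
tool_rot: [-0.002, 0.677, 0.736, 0.001]
contact_force: [-7.7, 6.6, 11.0]
gripper_width: 0.124
grasp_force: 42.8
```

```bash
python3 - <<'E'
from h import *
o=get_obs();print(o['t'],o['eef_pos'],o['q'].round(2),o['torque']); M=rot(o['tool_rot']).as_matrix().round(3);print(M, o['grasp_force'])
E
```

```text
11.3 [ 0.63596211 -0.06492227  0.12718464] [-0.27  0.55  0.38  1.75 -0.26  0.88  0.31] [1.34910272 1.63176226 0.01618349]
[[-0.084  0.997 -0.002]
 [ 0.996  0.084  0.003]
 [ 0.003 -0.001 -1.   ]] 42.780155539512634
```

The handle is at about 1.49 rad, so the guard is free. I'll lift it about 0.1 rad by the handle.

Emit:
arm_command:
  commands: [0.001,0,-0.004,0,-1,0,0.05,0.001,0,-0.009,0,-2.4,0,0.05,0.002,0,-0.013,0,-3.6,0,0.05,0.003,0,-0.018,0,-5,0,0.05,0.003,0,-0.023,0,-6,0,0.05,0.003,0,-0.023,0,-6,0,0.05]
  force: 60

```text
t: 11.9
eef_pos: [0.6353, -0.0613, 0.1483]
tool_rot: [0.037, 0.676, 0.735, -0.036]
contact_force: [-5.3, 7.3, -2.1]
gripper_width: 0.117
grasp_force: 61.4
```

```bash
python3 - <<'E'
from h import *
snap('side','s4.png')
im=cv2.imread('pics/s4.png')[170:320,200:400]; cv2.imwrite('pics/s4c.png',cv2.resize(im,(800,600),interpolation=cv2.INTER_CUBIC))
o=get_obs();print(o['t'],o['eef_pos'],o['contact_force'],o['gripper_width'])
E
```

```text
11.95 [ 0.63528612 -0.06127283  0.14832169] [-5.07238192  8.03535548 -2.02096549] 0.1154667846645971
```

View pics/s4c.png

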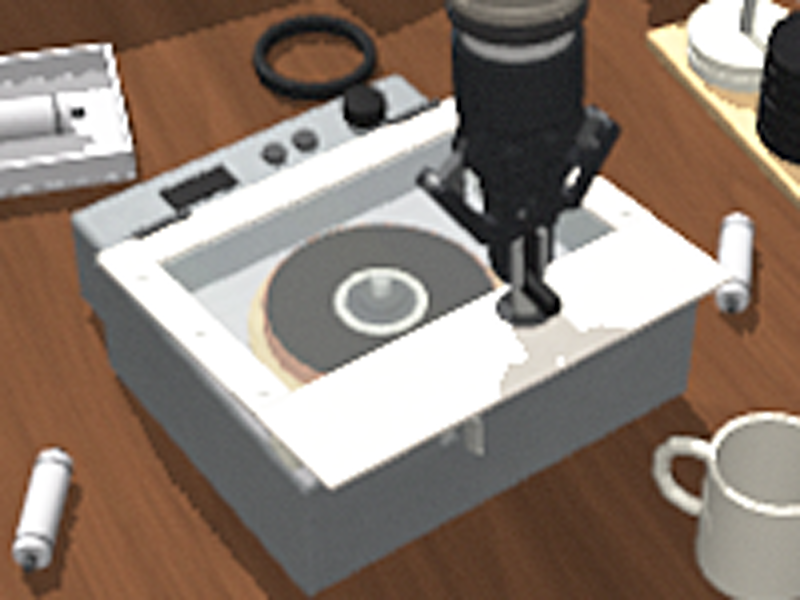

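The side view shows the guard lifted, with the catch tab visible under the lip at crop (470,437), full image about (318,279). I'll release the handle and back off.

Emit:
arm_command:
  commands: [0,0,0,0,0,0,0.2,0,0,0,0,0,0,0.4,0,0,0,0,0,0,0.5,0,0,-0.03,0,0,0,0.5,0,0,-0.07,0,0,0,0.5,0,0,-0.12,0,0,0,0.4,0,0,-0.14,0,0,0,0.3,0,0,-0.14,0,0,0,0.2]
  force: 30

```text
t: 12.75
eef_pos: [0.6378, -0.0502, 0.2927]
tool_rot: [0.042, 0.677, 0.734, -0.033]
contact_force: [-0.3, 0.9, 0.2]
gripper_width: 0.2
grasp_force: 0.0
```

```bash
cat >> h.py <<'E'
hinge=lip+.270*X
def G(th,a,y,n):
    "guard frame: a behind front edge, y left, n above underside"
    u=np.cos(th)*X-np.sin(th)*Z; v=np.sin(th)*X+np.cos(th)*Z
    return hinge+.1*Z+(a-.27)*u+n*v+y*Y
def pitch(p,psi=0):
    "tool z at p below horizontal along X (yawed psi to the right), tool y ~ -Y"
    c,s=np.cos(np.radians(psi)),np.sin(np.radians(psi))
    h=c*X-s*Y; y=-(s*X+c*Y); pr=np.radians(p); z=np.cos(pr)*h-np.sin(pr)*Z
    return R.from_matrix(np.c_[np.cross(y,z),y,z])
E
python3 - <<'E'
from h import *
s=snap('side','s5.png'); o=get_obs();print(o['t'],o['eef_pos'],o['q'].round(2))
for th in(.08,.1,.115): print(th,G(th,0,0,0)[2],proj(s,[G(th,.009,.045,-.034),G(th,.009,.045,-.006),G(th,0,.15,.006),G(th,0,.15,0),G(th,0,-.15,0)]).round(1).tolist())
im=cv2.imread('pics/s5.png'); hsv=cv2.cvtColor(im,cv2.COLOR_BGR2HSV)
w=((hsv[:,:,1]<25)&(hsv[:,:,2]>200)).astype(np.uint8); w[:190]=0;w[310:]=0;w[:,:225]=0;w[:,382:]=0
cs,_=cv2.findContours(w,cv2.RETR_EXTERNAL,cv2.CHAIN_APPROX_NONE); g=max(cs,key=cv2.contourArea)
print(cv2.approxPolyDP(cv2.convexHull(g),4,True)[:,0].tolist())
go(W(-.06,.01,.2),pitch(40)); go(W(-.06,.01,.2),pitch(50,20))
E
```

```text
12.8 [ 0.63651232 -0.05007595  0.29013253] [-0.44  0.39  0.5   1.62 -0.09  1.16  0.14]
0.08 0.12157696737167664 [[318.2, 283.1], [318.0, 274.5], [282.6, 292.5], [282.8, 294.4], [383.2, 241.5]]
0.1 0.1269550224946436 [[318.3, 281.7], [317.9, 272.9], [282.4, 290.8], [282.6, 292.7], [383.3, 239.8]]
0.115 0.13098160586628924 [[318.4, 280.5], [317.9, 271.6], [282.2, 289.4], [282.5, 291.4], [383.3, 238.5]]
[[381, 227], [381, 242], [282, 291], [225, 235], [225, 221], [283, 196], [318, 192]]
shift [-0.1269 -0.0315  0.1039] turn [ 2.1 56.  -4.4]
shift [-0.1269 -0.0315  0.1039] turn [-4.3 45.7 15.1]
```

Emit:
arm_command:
  commands: [-0.02,-0.005,0.01,0,8,0,0,-0.045,-0.01,0.02,0,16,0,0,-0.07,-0.015,0.04,0,24,0,0,-0.1,-0.02,0.06,1,32,-2,0,-0.127,-0.03,0.08,1,40,-3,0,-0.127,-0.03,0.104,2,48,-4,0,-0.127,-0.03,0.104,2,56,-4,0,-0.127,-0.03,0.104,2,56,-4,0]

```text
t: 13.6
eef_pos: [0.6133, -0.1923, 0.1906]
tool_rot: [-0.328, 0.593, 0.684, 0.272]
contact_force: [-0.1, -0.9, -0.8]
gripper_width: 0.002
grasp_force: 0.0
```

```bash
python3 - <<'E'
from h import *
o=get_obs();print(o['t'],o['eef_pos'],o['q'].round(2),o['gripper_width']); go(W(-.06,.01,.2),pitch(40))
go(W(-.06,.01,.13),pitch(40))
E
```

```text
13.6 [ 0.61328828 -0.19229377  0.19058182] [ 0.36  0.83  0.26  1.36 -0.78  1.69  0.95] 0.0024266329985603023
shift [ 0.0089  0.0037 -0.0041] turn [ 0.  -0.4 -1.3]
shift [-0.045   0.0049  0.0405] turn [ 0.  -0.4 -1.3]
```

```bash
python3 - <<'E'
from h import *
for p in [(-.05,.016,.155),(-.015,.016,.122),(.016,.016,.096),(.016,.036,.096)]: go(W(*p),pitch(40))
E
```

```text
shift [-0.0195 -0.0017  0.0323] turn [ 0.  -0.4 -1.3]
shift [-0.0226 -0.0017  0.0803] turn [ 0.  -0.4 -1.3]
shift [-0.0228 -0.0017  0.1208] turn [ 0.  -0.4 -1.3]
shift [-0.0233 -0.0217  0.1208] turn [ 0.  -0.4 -1.3]
```

Emit:
arm_command:
  commands: [-0.02,-0.002,0.032,0,0,-1,0,-0.023,-0.002,0.06,0,0,-1,0,-0.023,-0.002,0.08,0,0,-1,0,-0.023,-0.002,0.09,0,0,-1,0,-0.023,-0.002,0.1,0,0,-1,0,-0.023,-0.002,0.11,0,0,-1,0,-0.023,-0.002,0.12,0,0,-1,0,-0.023,-0.002,0.12,0,0,-1,0]

```text
t: 14.4
eef_pos: [0.6056, -0.1339, 0.1008]
tool_rot: [-0.303, 0.595, 0.695, 0.268]
contact_force: [9.5, -46.0, -4.1]
gripper_width: 0.002
grasp_force: 23.0
```

```bash
python3 - <<'E'
from h import *
o=get_obs();print(o['t'],o['eef_pos'],o['q'].round(2),o['contact_force']); d=o['eef_pos']-lip; print('W',d@X,d@Y,d[2]); go(W(.016,.016,.096),pitch(40))
s=snap('side','s6.png')
im=cv2.imread('pics/s6.png')[205:325,240:400]; cv2.imwrite('pics/s6c.png',cv2.resize(im,(800,600),interpolation=cv2.INTER_CUBIC))
E
```

```text
14.4 [ 0.60558176 -0.13392713  0.10077352] [ 0.3   0.85  0.24  1.53 -0.81  1.47  1.04] [  9.52898599 -45.97359146  -4.11271035]
W -0.003641603408042238 0.011922097774243752 0.10077351927835036
shift [ 0.0097 -0.0044  0.0177] turn [ 1.1  2.3 -0. ]
```

View pics/s6c.png

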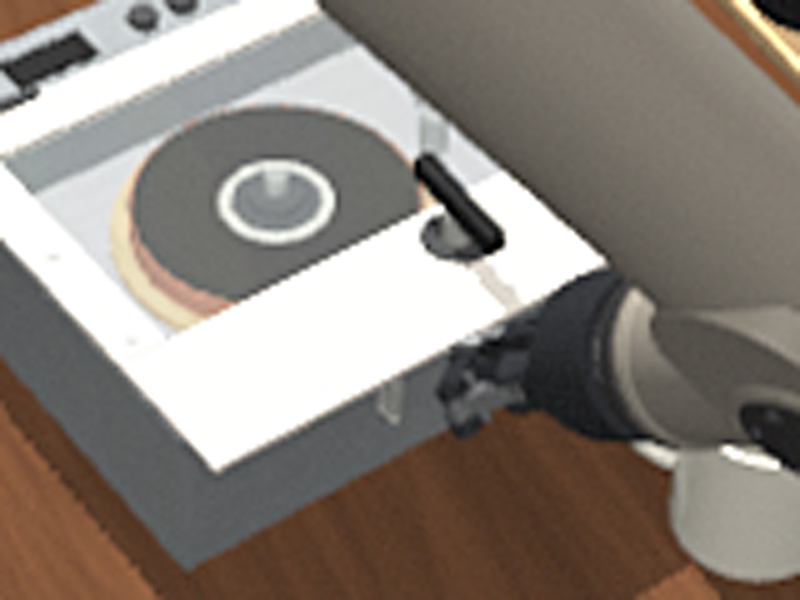

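The guard has dropped to nearly shut: the lip corner is at crop (217,470). I measured the start while the arm was still lagging its command, so the tip came in about 7 mm too high and pushed the lip down. The handle still shows as open. I'll back off, let the arm settle, and lift from under the overhang instead.

Emit:
arm_command:
  commands: [0,0,-0.03,0,0,0,0,0,0,-0.06,0,0,0,0,0,0,-0.075,0,0,0,0,0,0,-0.075,0,0,0,0,0,0,-0.075,0,0,0,0,0,0,-0.075,0,0,0,0]

```text
t: 15.05
eef_pos: [0.6111, -0.1673, 0.1506]
tool_rot: [-0.322, 0.583, 0.694, 0.275]
contact_force: [-0.5, 0.2, -0.4]
gripper_width: -0.003
grasp_force: 0.0
```

```bash
python3 - <<'E'
from h import *
s=snap('side','s7.png'); o=get_obs();print(o['t'],o['eef_pos'],o['q'].round(2),o['contact_force'])
for th in(0,.03,.06,.1): print(th,proj(s,[G(th,0,.15,.006),G(th,0,.15,0)]).round(1).tolist())
im=cv2.imread('pics/s7.png'); hsv=cv2.cvtColor(im,cv2.COLOR_BGR2HSV)
w=((hsv[:,:,1]<25)&(hsv[:,:,2]>200)).astype(np.uint8); w[:190]=0;w[310:]=0;w[:,:225]=0;w[:,340:]=0
cs,_=cv2.findContours(w,cv2.RETR_EXTERNAL,cv2.CHAIN_APPROX_NONE); g=max(cs,key=cv2.contourArea)
print(cv2.approxPolyDP(cv2.convexHull(g),2,True)[:,0].tolist())
for p in [(-.06,.008,.125),(-.03,.008,.1),(.014,.008,.064)]: go(W(*p),pitch(40))
E
```

```text
15.1 [ 0.61106125 -0.16745724  0.15056755] [ 0.34  0.84  0.24  1.42 -0.79  1.61  1.01] [-0.01480151  0.50733224 -0.91046812]
0 [[283.1, 299.2], [283.2, 300.9]]
0.03 [[283.0, 296.8], [283.1, 298.6]]
0.06 [[282.8, 294.2], [282.9, 296.1]]
0.1 [[282.4, 290.8], [282.6, 292.7]]
[[284, 196], [302, 200], [307, 204], [339, 255], [339, 268], [282, 297], [225, 235], [225, 221]]
shift [-0.034   0.0037 -0.0008] turn [-0.  -0.1  0.5]
shift [-0.034   0.0037  0.0383] turn [-0.  -0.1  0.5]
shift [-0.0334  0.0038  0.0951] turn [-0.  -0.1  0.5]
```

Emit:
arm_command:
  commands: [-0.029,0.004,0,0,0,0,0,-0.029,0.004,0,0,0,0,0,-0.029,0.004,0.02,0,0,0,0,-0.029,0.004,0.04,0,0,0,0,-0.029,0.004,0.06,0,0,0,0,-0.029,0.004,0.07,0,0,0,0,-0.029,0.004,0.07,0,0,0,0,-0.029,0.004,0.07,0,0,0,0]

```text
t: 15.9
eef_pos: [0.6101, -0.1344, 0.0847]
tool_rot: [-0.321, 0.583, 0.693, 0.275]
contact_force: [-0.6, -0.3, 0.8]
gripper_width: 0.001
grasp_force: 0.0
```

```bash
cat >> h.py <<'E'
def where():
    o=get_obs(); d=o['eef_pos']-lip; print('t',round(o['t'],2),'W',(d@X).round(4),(d@Y).round(4),d[2].round(4),'F',[round(float(o['contact_force']@v),1) for v in(X,Y,Z)],o['q'].round(2))
E
python3 - <<'E'
from h import *
where(); go(W(.014,.008,.07),pitch(40))
E
```

```text
t 15.9 W -0.0048 0.0075 0.0847 F [-0.2, 0.6, 0.8] [ 0.31  0.9   0.22  1.49 -0.82  1.5   1.06]
shift [ 0.0009 -0.0005  0.0239] turn [ 0.1 -0.   0.5]
```

Emit:
arm_command:
  commands: [0.001,0,0.008,0,0,0,0,0.001,0,0.016,0,0,0,0,0.001,0,0.024,0,0,0,0,0.001,0,0.024,0,0,0,0]

```text
t: 16.3
eef_pos: [0.6064, -0.1136, 0.0688]
tool_rot: [-0.322, 0.583, 0.693, 0.275]
contact_force: [-0.4, 0.2, -0.1]
gripper_width: -0.0
grasp_force: 0.0
```

```bash
python3 - <<'E'
from h import *
where(); 
for p in[(.014,.008,.08),(.014,.008,.09),(.014,.008,.1),(.013,.034,.1)]: go(W(*p),pitch(40))
E
```

```text
t 16.3 W 0.0163 0.0078 0.0688 F [0.3, 0.4, -0.1] [ 0.29  0.9   0.21  1.52 -0.83  1.46  1.07]
shift [ 0.0071 -0.0001 -0.0089] turn [-0.  -0.1  0.5]
shift [ 0.0148 -0.     -0.0153] turn [-0.  -0.1  0.5]
shift [ 0.0225  0.     -0.0217] turn [-0.  -0.1  0.5]
shift [ 0.022  -0.026  -0.0225] turn [-0.  -0.1  0.5]
```

Emit:
arm_command:
  commands: [0.003,0,-0.004,0,0,0,0,0.007,0,-0.009,0,0,0,0,0.011,0,-0.012,0,0,0,0,0.015,0,-0.015,0,0,0,0,0.019,0,-0.019,0,0,0,0,0.022,0,-0.022,0,0,0,0,0.022,0,-0.022,0,0,0,0]

```text
t: 17.0
eef_pos: [0.6071, -0.1181, 0.1012]
tool_rot: [-0.321, 0.583, 0.693, 0.275]
contact_force: [0.6, -1.1, -1.2]
gripper_width: -0.002
grasp_force: 1.1
```

```bash
python3 - <<'E'
from h import *
s=snap('side','s8.png'); where()
im=cv2.imread('pics/s8.png'); hsv=cv2.cvtColor(im,cv2.COLOR_BGR2HSV)
w=((hsv[:,:,1]<25)&(hsv[:,:,2]>200)).astype(np.uint8); w[:190]=0;w[310:]=0;w[:,:225]=0;w[:,340:]=0
cs,_=cv2.findContours(w,cv2.RETR_EXTERNAL,cv2.CHAIN_APPROX_NONE); g=max(cs,key=cv2.contourArea)
print(cv2.approxPolyDP(cv2.convexHull(g),2,True)[:,0].tolist())
go(W(.014,.008,.104),pitch(40))
E
```

```text
t 17.05 W 0.0117 0.0078 0.1012 F [-2.3, -0.1, -0.7] [ 0.29  0.86  0.22  1.52 -0.82  1.49  1.04]
[[284, 196], [303, 205], [339, 250], [339, 262], [282, 292], [225, 235], [225, 221]]
shift [ 0.0037 -0.0002 -0.0001] turn [ 0.1 -0.1  0.5]
```

Emit:
arm_command:
  commands: [0,-0.005,0,0,0,0,0,0,-0.01,0,0,0,0,0,0,-0.015,0,0,0,0,0,0,-0.02,0,0,0,0,0,0,-0.024,0,0,0,0,0,0,-0.024,0,0,0,0,0]

```text
t: 17.65
eef_pos: [0.5832, -0.1219, 0.1006]
tool_rot: [-0.321, 0.583, 0.693, 0.276]
contact_force: [1.5, 0.0, -0.4]
gripper_width: 0.002
grasp_force: 0.9
```

```bash
python3 - <<'E'
from h import *
where()
E
```

```text
t 17.65 W 0.0119 0.032 0.1006 F [-0.2, -1.4, -0.4] [ 0.31  0.84  0.22  1.57 -0.81  1.48  1.07]
```

Emit:
arm_command:
  commands: [0,-0.003,0,0,0,0,0,0,-0.006,0,0,0,0,0,0,-0.006,0,0,0,0,0]

```text
t: 17.95
eef_pos: [0.5775, -0.1229, 0.1005]
tool_rot: [-0.321, 0.583, 0.693, 0.276]
contact_force: [2.2, 1.4, 0.3]
gripper_width: -0.001
grasp_force: 1.3
```

```bash
python3 - <<'E'
from h import *
where(); s=snap('side','s9.png'); im=cv2.imread('pics/s9.png')[205:325,240:400]; cv2.imwrite('pics/s9c.png',cv2.resize(im,(800,600),interpolation=cv2.INTER_CUBIC))
E
```

```text
t 17.95 W 0.0118 0.0378 0.1005 F [1.0, -2.4, 0.3] [ 0.31  0.83  0.22  1.58 -0.81  1.47  1.08]
```

View pics/s9c.png

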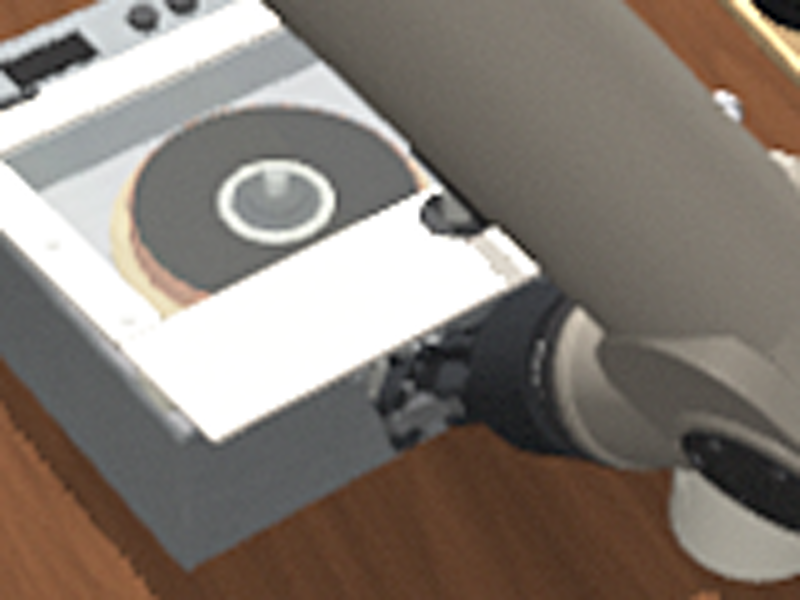

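The view shows the guard lifted and the fingers at crop (400,400), up against the tab at the lip. The 2.4 N side force fits the catch spring at about 6 mm of travel, so I'll push 5 mm further.

Emit:
arm_command:
  commands: [0,-0.003,0,0,0,0,0,0,-0.005,0,0,0,0,0,0,-0.005,0,0,0,0,0,0,-0.005,0,0,0,0,0]

```text
t: 18.4
eef_pos: [0.5727, -0.1237, 0.1004]
tool_rot: [-0.321, 0.583, 0.693, 0.276]
contact_force: [3.0, 2.2, 0.8]
gripper_width: 0.001
grasp_force: 1.7
```

```bash
python3 - <<'E'
from h import *
where()
# finger tip contact: keep TCP at fixed offset relative to lip as guard rises (pitch fixed)
o=get_obs(); base=o['eef_pos']
for th in (.15,.2,.26,.32,.4): print(th); go(base+G(th,0,0,0)-G(.1,0,0,0),rot(o['tool_rot']))
E
```

```text
t 18.4 W 0.0118 0.0427 0.1004 F [1.7, -3.3, 0.8] [ 0.31  0.83  0.22  1.6  -0.81  1.47  1.09]
0.15
shift [ 0.0113  0.0001 -0.0073] turn [0. 0. 0.]
0.2
shift [ 0.023   0.0002 -0.014 ] turn [0. 0. 0.]
0.26
shift [ 0.0375  0.0004 -0.0213] turn [0. 0. 0.]
0.32
shift [ 0.0524  0.0005 -0.0278] turn [0. 0. 0.]
0.4
shift [ 0.0728  0.0007 -0.0349] turn [0. 0. 0.]
```

Emit:
arm_command:
  commands: [0.006,0,-0.004,0,0,0,0,0.011,0,-0.007,0,0,0,0,0.017,0,-0.01,0,0,0,0,0.023,0,-0.014,0,0,0,0,0.03,0,-0.018,0,0,0,0,0.037,0,-0.021,0,0,0,0,0.037,0,-0.021,0,0,0,0]

```text
t: 19.1
eef_pos: [0.5712, -0.1168, 0.1438]
tool_rot: [-0.32, 0.583, 0.694, 0.276]
contact_force: [4.6, -3.9, 0.6]
gripper_width: -0.004
grasp_force: 2.9
```

```bash
cat >> h.py <<'E'
def guard_corner(f):
    s=snap('side',f); im=cv2.cvtColor(s['img'],cv2.COLOR_RGB2HSV)
    w=((im[:,:,1]<25)&(im[:,:,2]>200)).astype(np.uint8); w[:100]=0;w[310:]=0;w[:,:225]=0;w[:,330:]=0
    cs,_=cv2.findContours(w,cv2.RETR_EXTERNAL,cv2.CHAIN_APPROX_NONE); g=max(cs,key=cv2.contourArea)
    print('hull',cv2.approxPolyDP(cv2.convexHull(g),2,True)[:,0].tolist())
    for th in(.1,.2,.26,.4,.6,.8,1.,1.2,1.4,1.57): print(th,proj(s,G(th,0,.15,0)).round().tolist(),end=' ')
E
python3 - <<'E'
from h import *
where(); guard_corner('s10.png')
E
```

```text
t 19.1 W 0.0188 0.043 0.1438 F [-4.6, -3.9, 0.6] [ 0.3   0.76  0.23  1.6  -0.8   1.51  1.05]
hull [[284, 196], [296, 202], [318, 222], [329, 240], [329, 252], [279, 277], [225, 235], [225, 221]]
0.1 [[283.0, 293.0]] 0.2 [[281.0, 284.0]] 0.26 [[280.0, 278.0]] 0.4 [[277.0, 263.0]] 0.6 [[269.0, 240.0]] 0.8 [[260.0, 217.0]] 1.0 [[248.0, 194.0]] 1.2 [[236.0, 174.0]] 1.4 [[223.0, 157.0]] 1.57 [[213.0, 146.0]]
```

The guard is at about 0.26 rad, past the catch. I'll follow the lip arc while steepening the tool.

```bash
cat >> h.py <<'E'
def pit(th): return 40+(th-.26)/1.31*45
def plan(th0,ths):
    o=get_obs(); r0=rot(o['tool_rot']); 
    l=pitch(pit(th0)).inv().apply(o['eef_pos']-G(th0,0,0,0))
    for th in ths:
        Rt=pitch(pit(th)); d=delta(G(th,0,0,0)+Rt.apply(l),Rt,o); print(round(th,2),d[0].round(3).tolist(),d[1].round(1).tolist())
E
python3 - <<'E'
from h import *
plan(.26,np.arange(.32,.75,.06))
E
```

```text
0.32 [0.014, 0.0, -0.007] [0.2, -2.1, 0.5]
0.38 [0.028, 0.0, -0.013] [0.2, -4.2, 0.5]
0.44 [0.043, 0.0, -0.018] [0.2, -6.2, 0.5]
0.5 [0.058, 0.001, -0.022] [0.2, -8.3, 0.5]
0.56 [0.073, 0.001, -0.026] [0.2, -10.3, 0.5]
0.62 [0.089, 0.001, -0.028] [0.2, -12.4, 0.5]
0.68 [0.104, 0.001, -0.029] [0.2, -14.5, 0.5]
0.74 [0.12, 0.001, -0.03] [0.2, -16.5, 0.5]
```

Emit:
arm_command:
  commands: [0.014,0,-0.007,0,-2,0,0,0.028,0,-0.013,0,-4,0,0,0.043,0,-0.018,0,-6,0,0,0.058,0,-0.022,0,-8,0,0,0.073,0,-0.026,0,-10,0,0,0.089,0,-0.028,0,-12,0,0,0.104,0,-0.029,0,-14,0,0,0.104,0,-0.029,0,-14,0,0]

```text
t: 19.95
eef_pos: [0.5636, -0.0719, 0.2435]
tool_rot: [-0.232, 0.612, 0.729, 0.203]
contact_force: [4.0, -0.6, 2.7]
gripper_width: -0.0
grasp_force: 1.8
```

```bash
python3 - <<'E'
from h import *
where(); guard_corner('s11.png'); print(); plan(.68,np.arange(.75,1.2,.07))
E
```

```text
t 19.95 W 0.0644 0.0432 0.2435 F [-1.3, -3.8, 2.7] [ 0.11  0.49  0.29  1.69 -0.67  1.41  0.83]
hull [[310, 196], [305, 212], [272, 228], [225, 233], [226, 220], [296, 190]]
0.1 [[283.0, 293.0]] 0.2 [[281.0, 284.0]] 0.26 [[280.0, 278.0]] 0.4 [[277.0, 263.0]] 0.6 [[269.0, 240.0]] 0.8 [[260.0, 217.0]] 1.0 [[248.0, 194.0]] 1.2 [[236.0, 174.0]] 1.4 [[223.0, 157.0]] 1.57 [[213.0, 146.0]] 
0.75 [0.017, 0.0, -0.005] [0.3, -2.9, 0.6]
0.82 [0.035, 0.0, -0.008] [0.3, -5.3, 0.6]
0.89 [0.053, 0.001, -0.011] [0.3, -7.7, 0.6]
0.96 [0.071, 0.001, -0.011] [0.3, -10.1, 0.6]
1.03 [0.089, 0.001, -0.011] [0.4, -12.5, 0.6]
1.1 [0.107, 0.001, -0.01] [0.4, -14.9, 0.6]
1.17 [0.124, 0.001, -0.007] [0.4, -17.4, 0.6]
```

Emit:
arm_command:
  commands: [0.017,0,-0.005,0,-3,0,0,0.035,0,-0.008,0,-5,0,0,0.053,0,-0.011,0,-8,0,0,0.071,0,-0.011,0,-10,0,0,0.089,0,-0.011,0,-12.5,0,0,0.107,0,-0.01,0,-15,0,0,0.124,0,-0.007,0,-17.5,0,0,0.124,0,-0.007,0,-17.5,0,0]

```text
t: 20.8
eef_pos: [0.547, 0.0247, 0.3211]
tool_rot: [-0.12, 0.634, 0.756, 0.108]
contact_force: [6.8, 1.3, 6.5]
gripper_width: -0.003
grasp_force: 3.7
```

```bash
python3 - <<'E'
from h import *
where(); guard_corner('s12.png'); print(); plan(1.17,np.arange(1.24,1.7,.07))
E
```

```text
t 20.8 W 0.1624 0.0438 0.3211 F [0.2, -7.0, 6.5] [-0.22  0.24  0.3   1.75 -0.4   1.27  0.39]
hull [[239, 248], [250, 243], [261, 247], [284, 275], [270, 281]]
0.1 [[283.0, 293.0]] 0.2 [[281.0, 284.0]] 0.26 [[280.0, 278.0]] 0.4 [[277.0, 263.0]] 0.6 [[269.0, 240.0]] 0.8 [[260.0, 217.0]] 1.0 [[248.0, 194.0]] 1.2 [[236.0, 174.0]] 1.4 [[223.0, 157.0]] 1.57 [[213.0, 146.0]] 
1.24 [0.018, 0.0, -0.001] [0.5, -2.3, 0.6]
1.31 [0.036, 0.0, -0.001] [0.5, -4.7, 0.6]
1.38 [0.053, 0.001, -0.0] [0.5, -7.1, 0.6]
1.45 [0.071, 0.001, 0.003] [0.5, -9.5, 0.6]
1.52 [0.088, 0.001, 0.006] [0.5, -11.9, 0.5]
1.59 [0.106, 0.001, 0.011] [0.5, -14.3, 0.5]
1.66 [0.122, 0.001, 0.018] [0.5, -16.7, 0.5]
```

Emit:
arm_command:
  commands: [0.018,0.001,-0.001,0,-2.4,0,0,0.036,0.002,-0.001,0,-4.7,0,0,0.053,0.003,0,0,-7,0,0,0.071,0.003,0.003,0,-9.5,0,0,0.088,0.003,0.006,0,-12,0,0,0.1,0.003,0.009,0,-13.5,0,0,0.1,0.003,0.009,0,-13.5,0,0,0.1,0.003,0.009,0,-13.5,0,0]

```text
t: 21.65
eef_pos: [0.532, 0.1202, 0.3418]
tool_rot: [-0.032, 0.644, 0.764, 0.031]
contact_force: [4.0, 3.8, 0.7]
gripper_width: -0.001
grasp_force: 2.1
```

```bash
python3 - <<'E'
from h import *
where(); c=snap('top','t13.png'); s=snap('side','s13.png')
for n,c in(('top',c),('side',s)):
    im=cv2.cvtColor(c['img'],cv2.COLOR_RGB2HSV); a=c['img'].astype(int)
    d=(np.abs(a-load(n+'0.png')['img']).max(2)>40).astype(np.uint8)
    w=((im[:,:,1]<30)&(im[:,:,2]>150)).astype(np.uint8)
    for th in(1.3,1.45,1.57,1.7): print(n,th,proj(c,[G(th,0,.15,0),G(th,0,-.15,0),G(th,0,.15,.006)]).round().tolist())
    k=cv2.connectedComponentsWithStats(w&d)[2]; print([r.tolist() for r in k[1:] if r[4]>60])
E
```

```text
t 21.65 W 0.2591 0.043 0.3418 F [3.1, -4.6, 0.7] [-0.48  0.17  0.23  1.74 -0.13  1.23 -0.04]
top 1.3 [[299.0, 315.0], [277.0, 152.0], [296.0, 315.0]]
top 1.45 [[276.0, 318.0], [255.0, 154.0], [273.0, 319.0]]
top 1.57 [[257.0, 321.0], [237.0, 156.0], [254.0, 321.0]]
top 1.7 [[238.0, 324.0], [219.0, 159.0], [234.0, 324.0]]
[[234, 157, 7, 26, 96], [194, 179, 98, 301, 15323], [284, 183, 77, 16, 121], [285, 192, 73, 12, 128], [297, 203, 77, 114, 2338], [253, 233, 11, 49, 125], [247, 271, 13, 23, 221], [162, 290, 32, 50, 446], [169, 300, 13, 30, 80], [602, 443, 26, 27, 156]]
side 1.3 [[230.0, 165.0], [339.0, 123.0], [228.0, 163.0]]
side 1.45 [[220.0, 153.0], [329.0, 113.0], [219.0, 152.0]]
side 1.57 [[213.0, 146.0], [321.0, 106.0], [212.0, 144.0]]
side 1.7 [[205.0, 139.0], [312.0, 101.0], [204.0, 138.0]]
[[221, 106, 99, 128, 2899], [212, 132, 44, 53, 875], [182, 192, 48, 20, 476], [319, 194, 55, 54, 131], [298, 214, 19, 13, 81], [320, 238, 39, 31, 385], [238, 244, 71, 48, 776]]
```

Both views put the guard at about 1.57 rad: the top-view corner is at (234,157) and the side-view corner at (320,106). I'll retreat forward, then up.

Emit:
arm_command:
  commands: [-0.02,0.002,0,0,0,0,0,-0.05,0.002,0,0,0,0,0,-0.1,0,0,0,0,0,0,-0.13,0,-0.02,0,0,0,0,-0.15,0,-0.04,0,0,0,0,-0.15,0,-0.04,0,0,0,0,-0.15,0,-0.04,0,0,0,0]

```text
t: 22.45
eef_pos: [0.5568, -0.0324, 0.3678]
tool_rot: [-0.033, 0.645, 0.763, 0.03]
contact_force: [-0.7, -0.2, -1.2]
gripper_width: 0.001
grasp_force: 0.0
```

```bash
python3 - <<'E'
from h import *
where(); c=snap('top','t14.png'); s=snap('side','s14.png')
for n,c in(('top',c),('side',s)):
    d=np.abs(c['img'].astype(int)-load(n+'0.png')['img']).max(2)>40
    im=cv2.cvtColor(c['img'],cv2.COLOR_RGB2HSV); w=((im[:,:,1]<30)&(im[:,:,2]>150)&d).astype(np.uint8)
    k=cv2.connectedComponentsWithStats(w)[2]; print(n,[r.tolist() for r in k[1:] if r[4]>60])
    d=d.astype(np.uint8); k=cv2.connectedComponentsWithStats(d)[2]; print('chg',[r.tolist() for r in k[1:] if r[4]>25])
# roller in tray (top)
t=load('t14.png'); print('tray/roller top px',proj(t,[[.438,.374,.028],[.439,.3737,.019]]).round())
E
```

```text
t 22.45 W 0.1044 0.0435 0.3678 F [-0.1, 0.7, -1.2] [-0.28  0.19  0.33  1.66 -0.16  1.32  0.25]
top [[325, 152, 88, 328, 17811], [235, 157, 23, 165, 616], [413, 162, 19, 93, 960], [265, 196, 63, 68, 524], [272, 265, 60, 55, 905], [264, 266, 8, 45, 107], [164, 290, 31, 50, 443], [169, 297, 13, 33, 87], [602, 444, 26, 26, 123]]
chg [[228, 147, 205, 333, 35886], [416, 185, 6, 13, 34], [608, 278, 14, 6, 26], [586, 280, 54, 101, 1223], [582, 284, 25, 23, 149], [162, 290, 33, 50, 727], [0, 407, 26, 27, 428], [556, 443, 10, 17, 116], [601, 444, 28, 27, 225], [319, 455, 6, 13, 54], [564, 461, 15, 19, 167]]
side [[212, 120, 69, 65, 1415], [221, 137, 99, 97, 1243], [182, 192, 48, 20, 476], [318, 194, 56, 54, 132], [298, 214, 19, 13, 81], [318, 238, 41, 32, 387], [238, 244, 71, 48, 774]]
chg [[27, 0, 19, 7, 90], [89, 0, 294, 301, 20449], [21, 4, 6, 23, 61], [59, 11, 46, 105, 1449], [94, 19, 10, 6, 44], [0, 117, 49, 12, 344], [0, 137, 52, 31, 459], [15, 173, 12, 45, 78], [179, 192, 51, 20, 567], [14, 201, 61, 105, 2150], [134, 210, 81, 270, 10705], [36, 229, 17, 20, 179], [324, 228, 6, 8, 44], [0, 255, 8, 13, 54], [12, 256, 23, 16, 94], [245, 294, 53, 70, 576], [0, 297, 11, 25, 91], [326, 313, 51, 33, 291], [299, 344, 25, 16, 136], [345, 391, 101, 89, 1510], [115, 394, 16, 41, 157], [44, 423, 4, 43, 75]]
tray/roller top px [[172. 314.]
 [173. 314.]]
```

```bash
python3 - <<'E'
from h import *
for f in('side0.png','s14.png'):
    im=load(f)['img']
    for n,(x0,x1,y0,y1) in {'core_w':(220,280,330,375),'mug':(360,415,265,325),'weight':(165,200,215,255)}.items():
        h=cv2.cvtColor(im,cv2.COLOR_RGB2HSV)[y0:y1,x0:x1]; m=cv2.moments((h[:,:,1]<70).astype(np.uint8),True); print(f,n,round(m['m10']/m['m00']+x0,1),round(m['m01']/m['m00']+y0,1),m['m00'])
from station import hand_in
print(hand_in())
E
```

```text
side0.png core_w 247.9 351.8 622.0
side0.png mug 388.3 294.5 1665.0
side0.png weight 183.3 228.9 520.0
s14.png core_w 247.8 351.8 620.0
s14.png mug 388.3 294.5 1666.0
s14.png weight 183.4 228.9 521.0
the job is handed in; nothing more can be done
None
```

The job is handed in at about 22 s: the roller is set down in the tray, the T-handle turned, the catch pushed aside and the guard standing at about 1.57 rad, with the mug, weight and white core ring checked as unmoved; on my first try at the catch the closed fingertips hit the guard's edge at about 46 N and knocked it nearly shut, so I lifted it again from underneath.

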